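# Load the red sensor cartridge into the sprung holder

## Task

Load the red-capped sensor cartridge into the spring-loaded holder: press the yellow carriage back against its spring, lower the cartridge flat onto the holder's floor between the black end stop and the carriage, upright and centred, and let go so that the spring clamps it against the stop. Leave the blue-capped cartridge where it stands.

Things in the scene. Friction and masses are not known exactly. Their poses are not given: they have to be found in the camera images.
- red_cartridge_centre (a point): Centre (half-way up) of the loose red-capped sensor cartridge: white block 60 mm long (x), 36 mm wide (y), 50 mm high (z up), about 0.14 kg; its top 14 mm is red, with two thin white ports standing 7 mm above that. Fits the holder either way round.
- blue_cartridge_centre (a point): Centre of the other cartridge, the same in all but its blue cap. Not to be moved.
- seat (a point): Holder floor (15 mm above table, 90 mm wide in y) under a loaded cartridge's centre. z up; x points from black end stop to yellow carriage, the way it is pressed back. In mm: stop x -42 to -30, 18 high above floor; carriage's flat face at x 10 when free (gap 40), 56 wide, 56 high; loaded cartridge lies along x, x -30 to 30; spring housing x 84 to 112, 46 high. Sides (y) are open for fingers.
- carriage (a joint): Travel of the yellow carriage pressed back along the seat's +x (m): 0 free, 0.020 with a cartridge clamped, 0.045 at most. Its spring pushes towards the end stop with about 3 N when free, 7 N at 0.020, 11 N at 0.045; it follows back at once when let go.

How it is judged:
On the way:
1. the carriage is pressed back far enough for the cartridge to pass the end stop (value of joint carriage above 0.018 m), for 0.1 s.
At the end, for the whole second after the job is handed in: Red cartridge upright (7 deg) on the holder's floor (centre 25 +-4 mm above it), along the holder within 10 deg, 12 mm of its middle line and 6 mm of its place against the stop; carriage closed on it (0.015 to 0.026 m) and still; blue cartridge within 30 mm of its start (x of red_cartridge_centre in the frame of seat between -0.006 and 0.006 m and y of red_cartridge_centre in the frame of seat between -0.012 and 0.012 m and z of red_cartridge_centre in the frame of seat between 0.021 and 0.029 m and angle between red_cartridge_centre's own z axis and vertical below 0.12 rad and angle between the x axis of red_cartridge_centre and the x axis of seat, either way round below 0.175 rad and value of joint carriage between 0.015 and 0.026 m and velocity of joint carriage between -0.01 and 0.01 m/s and distance of blue_cartridge_centre from where it was at the start of the episode below 0.03 m); the robot touches nothing.
It fails at once if the blue cartridge is moved by more than 30 mm (distance of blue_cartridge_centre from where it was at the start of the episode above 0.03 m).
It also fails if it takes over 42 s, if anything falls off the work surface, if the arm or the gripper's body presses on something with over 40 N, if the wrist force passes 120 N, or if a joint passes its speed limit or range.

## Robot

A 6-joint arm with a two-finger parallel gripper is mounted at the origin on the work surface. World frame = base frame: x ahead of the robot, y to its left, z up, the work surface at z = 0. Lengths are in m, angles in rad, forces in N, time in s.
With the tool pointing down it reaches from about 0.25 to 0.8 m from the base axis. Payload 3.9 kg.
Tool frame: the origin (TCP) lies midway between the tips of the shut fingers; the grasp point (between the pads) lies 19 mm behind it (bot.grip_point_offset is the distance from the TCP to the grasp point, in m); x points along the fingers, y is the direction in which the jaws open and shut, and the axes are right-handed (so a half turn about x gives the same grasp; the last joint's range is limited). The gripper opens to 85 mm and grips with 20 to 120 N. Pads are 22 mm wide; open, the fingers measure 114 mm over their backs; the gripper's body (76 mm by 85 mm) begins 54 mm behind the grasp point. The pads swing forward as they close: fully open they stand 13 mm farther back than shut.
Start: joints at [-1.224, 0.26, -0.138, 1.173, 0, 1.571], TCP at [0.178, -0.494, 0.231] pointing down, gripper open.
Joint ranges: [-2.78, 2.78], [-0.83, 1.72], [-1.28, 1.37], [-1.9, 2.12], [-1.57, 1.48], [-3.14, 3.14]. Speed limits (rad/s): [2.57, 2.57, 3.14, 3.14, 3.14, 3.14].

## Interface

Orientations are given as a rotation vector (axis times angle).
In Python, from bench import bot gives the robot as it stands.
- The arm moves only by the tool send_rows, never from a script. Its arguments are lists of equal length, an entry for each row: "fingers": the closure, from 0 (fully open) to 1 (shut); "slide": the shift along the tool's x, y, z in mm, a list of three; "turn": the turn about the tool's x in rad. In form: {"fingers": [fingers, ...], "slide": [[x, y, z], ...], "turn": [turn, ...]}. A call has 1 to 12 rows; each row shifts and turns the pose as measured when the row begins, along the tool's axes as they then stand; what a row does not reach is not made up. A row lasts 1/12 s, in which the tool goes at most 41.7 mm and 7.16 degrees, less where a joint would pass 70% of its speed; a pose out of reach is approached as far as the arm can. A call with a gripper value outside its range is refused whole. The fingers move at their own pace and stop on an object; "force" is the grip in N (left out, the last holds). Time passes only in rows, so rows that do not move let the fingers close. It gives the time, the measured TCP pose, the force and the opening at its end, in the units of the state.
- bot.read_state(): the state, without advancing time (a new reading comes with each control period).
- bot.capture(name): name is "scene" or "top" or "wrist"; returns (picture, depth): 384x512x3 uint8, blue, green, red; 384x512 float32, m along the optical axis (not along the pixel's ray), 0 where there is no reading.
- bot.calibration(name): a dict with "vertical_fov" (degrees; the focal length in pixels is half the picture's height over the tangent of half this angle, whatever the lens; pixels are square), "cx", "cy" (the principal point, pixels), "D" ([k1, k2, p1, p2, k3] as OpenCV has them; the pictures are not rectified), "origin" and "attitude" of the camera in the world. Camera axes: x right, y down, z forward; pixel columns grow to the right and rows downward; lengths in m; the calibration is good to about 2 mm. A picture is of the moment at which its call begins: read the wrist's pose just before it. calibration takes no time and is no camera call; for the wrist camera it gives the pose at the moment of the call.
- bot.job_done(): hands the job in, once; it reports no verdict.
The state is a dict: "t": time; "joint_pos": joint angles; "dq": joint speeds; "tau": joint torques, N m; "tcp_pos": TCP position; "tcp_rot": TCP orientation; "ft_force": force on the tool from outside, world axes, zero at the start; "ft_torque": the same for the moment, N m; "gripper_width": finger opening in m.
Only numpy, scipy, OpenCV 4.12 (cv2) and the standard library are available. Lean on these libraries where they do the work, as an engineer would, in place of code of your own. Each camera call takes 0.05 s, during which the arm holds its last target.

## Working session

There is one attempt and no reset: what is moved stays moved. The work goes in short steps, Python scripts to look and compute and a tool call to move; the robot and the scene stay as the last step left them, time stands still between calls to the robot, and variables do not carry over. Pictures are saved under pics/ and viewed, and the job is handed in when it is done.

Besides the shell and the picture viewer there is one more tool, called after "Emit:" by a JSON object that holds its "api" and its "payload", one argument or row to a line. send_rows: Moves the arm, as the interface text tells. Its arguments: {"type":"object","properties":{"fingers":{"type":"array"},"slide":{"type":"array"},"turn":{"type":"array"},"force":{"type":"number"}},"required":["fingers","slide","turn"]}

```bash
mkdir -p pics; ls
python3 - <<'E'
from bench import bot
import cv2,numpy as np
s=bot.read_state()
for k,v in s.items(): print(k,np.round(v,3))
print(bot.grip_point_offset)
for n in("scene","top"):
    p,d=bot.capture(n); cv2.imwrite(f"pics/{n}0.png",p); np.save(f"{n}0.npy",d); print(n,bot.calibration(n))
E
```

```text
pics
t 0.0
joint_pos [-1.224  0.261 -0.139  1.173 -0.     1.571]
dq [ 0.001 -0.001 -0.001  0.     0.     0.   ]
tau [-2.0000e-03 -4.0567e+01  2.5392e+01  1.9000e-02  0.0000e+00 -0.0000e+00]
tcp_pos [ 0.178 -0.493  0.23 ]
tcp_rot [ 2.033  0.358 -2.034]
ft_force [-0.309  0.382 -0.598]
ft_torque [ 0.043 -0.05   0.054]
gripper_width 0.085
0.0187
scene {'vertical_fov': 47.48444276761436, 'cx': 256.2616828230536, 'cy': 198.94799950241548, 'D': array([-0.0458381,  0.       ,  0.       ,  0.       ,  0.       ]), 'origin': array([ 1.16611226, -0.27363034,  0.64059608]), 'attitude': array([-1.97473222, -1.17608556,  0.56360966])}
top {'vertical_fov': 49.213072144280716, 'cx': 250.96248699434727, 'cy': 189.5125823348203, 'D': array([-0.14490564,  0.        ,  0.        ,  0.        ,  0.        ]), 'origin': array([0.38101664, 0.08863445, 0.78536356]), 'attitude': array([-2.18619707,  2.12683692, -0.22381065])}
```

View pics/scene0.png

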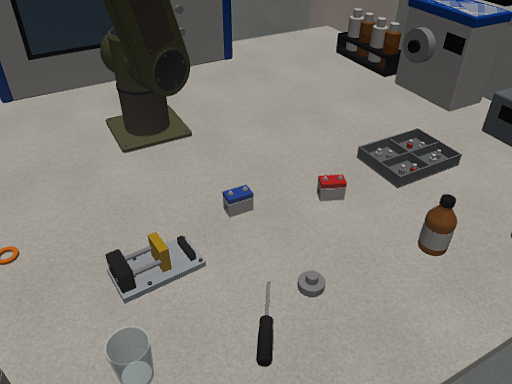

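View pics/top0.png

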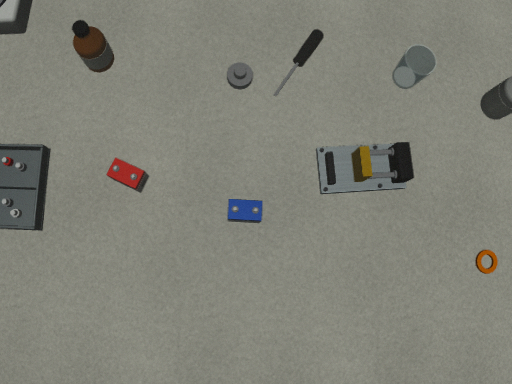

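The top view shows the red cap at about (126,174), the blue cap at (245,210), and the holder plate spanning x 318–410, y 145–193. Its black stop is at (331,168), the carriage at (362,163) and the housing at (402,162).

```bash
cat > h.py <<'E'
import cv2,numpy as np
from scipy.spatial.transform import Rotation as R
def cam(c,H=384):
    f=H/2/np.tan(np.radians(c["vertical_fov"]/2))
    return np.array([[f,0,c["cx"]],[0,f,c["cy"]],[0,0,1]]),np.asarray(c["D"]),np.asarray(c["origin"]),R.from_rotvec(c["attitude"]).as_matrix()
def rays(c,uv):
    K,D,o,A=cam(c); u=cv2.undistortPoints(np.float64(uv).reshape(-1,1,2),K,D).reshape(-1,2)
    return o,np.c_[u,np.ones(len(u))]
def plane(c,uv,z):
    o,r=rays(c,uv); A=cam(c)[3]; d=r@A.T
    return o+d*((z-o[2])/d[:,2])[:,None]
def depthpts(c,uv,dep):
    o,r=rays(c,uv); A=cam(c)[3]; uv=np.round(np.asarray(uv)).astype(int)
    return o+(r*dep[uv[:,1],uv[:,0]][:,None])@A.T
def mask(p,name):
    h=cv2.cvtColor(p,cv2.COLOR_BGR2HSV); H,S,V=cv2.split(h)
    m={'red':((H<8)|(H>172))&(S>150)&(V>70),'blue':(H>105)&(H<130)&(S>150)&(V>60),'yellow':(H>15)&(H<30)&(S>150)&(V>60)}[name]
    return m.astype(np.uint8)
def big(m,roi=None):
    if roi: q=np.zeros_like(m); x0,y0,x1,y1=roi; q[y0:y1,x0:x1]=m[y0:y1,x0:x1]; m=q
    n,l,s,_=cv2.connectedComponentsWithStats(m); i=1+np.argmax(s[1:,4]); return (l==i)
def rect(c,uv,z):
    P=plane(c,uv,z); (cx,cy),(w,h),a=cv2.minAreaRect(np.float32(P[:,:2]*1000))
    if w<h: w,h,a=h,w,a+90
    return np.round([cx,cy,w,h,a],1)
E
python3 - <<'E'
from h import *; from bench import bot
c=bot.calibration("top"); p=cv2.imread("pics/top0.png"); d=np.load("top0.npy")
for n,z in(("red",.05),("blue",.05),("yellow",.071)):
    m=big(mask(p,n)); uv=np.argwhere(m)[:,::-1]; P=depthpts(c,uv,d)
    print(n,m.sum(),"rect@z",rect(c,uv,z),"depth z pct",np.percentile(P[:,2],[5,50,95]).round(4))
    t=P[:,2]>z-.006; print("  top only",rect(c,uv[t],z),t.sum(), P[t].mean(0).round(4))
# heights around the holder
g=p[130:205,305:425]
cv2.imwrite("pics/hold_zoom.png",cv2.resize(g,None,fx=6,fy=6,interpolation=cv2.INTER_CUBIC))
yy,xx=np.mgrid[130:205,305:425]; uv=np.c_[xx.ravel(),yy.ravel()]; P=depthpts(c,uv,d); 
for lo,hi in((.010,.020),(.027,.038),(.055,.067),(.067,.08)):
    t=(P[:,2]>lo)&(P[:,2]<hi); 
    m=np.zeros((384,512),np.uint8); m[uv[t,1],uv[t,0]]=1; b=big(m); u=np.argwhere(b)[:,::-1]
    print(lo,t.sum(),b.sum(),u.mean(0).round(1),rect(c,u,float(np.median(depthpts(c,u,d)[:,2]))),np.median(depthpts(c,u,d)[:,2]).round(4))
E
```

```text
red 552 rect@z [525.5 284.   58.9  35.4  67. ] depth z pct [0.0475 0.0497 0.0518]
  top only [525.6 283.9  59.   35.2  66.7] 548 [0.5247 0.2828 0.0524]
blue 558 rect@z [466.1  67.4  57.6  34.9  88.2] depth z pct [0.0476 0.0495 0.0515]
  top only [466.1  67.4  57.6  34.9  88.2] 558 [0.4659 0.0675 0.0508]
yellow 294 rect@z [ 556.8 -145.7   55.3   18.1    5.3] depth z pct [0.0682 0.0703 0.0726]
  top only [ 556.7 -145.7   55.3   18.1    5.3] 293 [ 0.5551 -0.1443  0.0752]
0.01 2347 2031 [350.  170.9] [ 558.3 -155.8  170.1   90.8   95.4] 0.0144
0.027 335 222 [330.5 167.4] [551.6 -91.   59.7  13.7   5.1] 0.032
0.055 610 532 [404.2 160. ] [ 564.7 -224.    69.2   29.6    5. ] 0.0599
0.067 306 306 [365.2 161.5] [ 556.8 -145.7   55.3   19.5    5.6] 0.0703
```

View pics/hold_zoom.png

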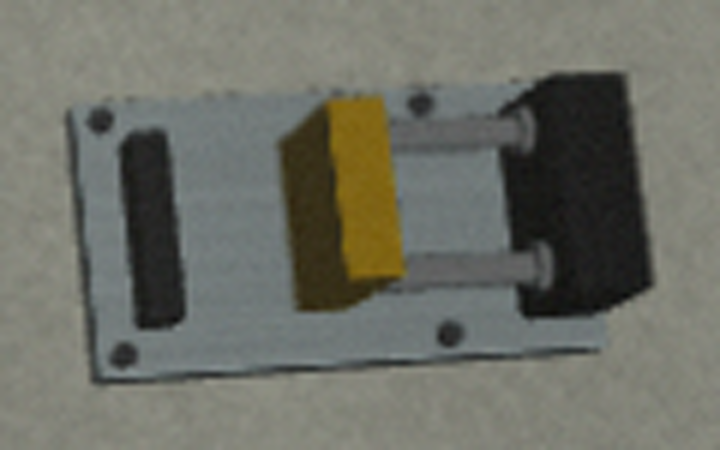

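```bash
cat >> h.py <<'E'
def tool(s):
    M=R.from_rotvec(s["tcp_rot"]).as_matrix(); return np.asarray(s["tcp_pos"]),M
def jawang(M): return np.degrees(np.arctan2(M[1,1],M[0,1]))
E
python3 - <<'E'
from h import *; from bench import bot
c=bot.calibration("scene"); p=cv2.imread("pics/scene0.png"); d=np.load("scene0.npy")
for n,z in(("red",.05),("blue",.05),("yellow",.071)):
    m=big(mask(p,n),None); uv=np.argwhere(m)[:,::-1]; P=depthpts(c,uv,d); t=(P[:,2]>z-.004)
    print(n,m.sum(),t.sum(),rect(c,uv[t],z),np.median(P[t,2]).round(4))
s=bot.read_state();pos,M=tool(s);print(M.round(3),"jaw",jawang(M))
# turn: R about tool x by +a => jaw angle change
a=.1;print("turn .1 ->",jawang(M@R.from_rotvec([a,0,0]).as_matrix()))
E
```

```text
red 262 216 [528.3 280.4  60.2  42.3  67.5] 0.0519
blue 555 555 [-357.5 1846.6  487.2  372.1  167.8] 0.2984
yellow 471 217 [ 559.8 -148.8   60.    19.1    6.1] 0.0726
[[-0.001  0.34  -0.94 ]
 [ 0.002 -0.94  -0.34 ]
 [-1.    -0.002 -0.   ]] jaw -70.13005674415726
turn .1 -> -75.85964436083202
```

Emit:
{"api": "send_rows", "payload": {
  "fingers": [0,0,0,0,0,0,0,0,0,0,0],
  "slide": [
    [0,-29,-28],
    [0,-29,-28],
    [0,-29,-28],
    [0,-29,-28],
    [0,-29,-28],
    [0,-29,-28],
    [0,-29,-28],
    [0,-29,-28],
    [0,-29,-28],
    [0,-29,-28],
    [0,-29,-28]
  ],
  "turn": [0,0,0,0,0,0,0,0,0,0,0],
  "force": 60
}}

```text
t: 1.02
tcp_pos: [0.362, -0.0817, 0.2257]
tcp_rot: [2.042, 0.341, -2.047]
ft_force: [1.1, -0.1, 0.1]
gripper_width: 0.0851
```

Emit:
{"api": "send_rows", "payload": {
  "fingers": [0,0,0,0,0,0,0,0,0],
  "slide": [
    [0,-29,-28],
    [0,-29,-28],
    [0,-29,-28],
    [0,-29,-28],
    [0,-29,-28],
    [0,-29,-28],
    [0,-29,-28],
    [0,-29,-28],
    [0,-29,-28]
  ],
  "turn": [0,0,0,0,0,0,0,0,0]
}}

```text
t: 1.77
tcp_pos: [0.5233, 0.2302, 0.2237]
tcp_rot: [2.002, 0.437, -2.029]
ft_force: [0.2, 0.3, -0.6]
gripper_width: 0.0854
```

Emit:
{"api": "send_rows", "payload": {
  "fingers": [0,0,0,0,0,0,0,0],
  "slide": [
    [0,0,0],
    [0,0,0],
    [0,0,0],
    [0,0,0],
    [0,0,0],
    [0,0,0],
    [0,0,0],
    [0,0,0]
  ],
  "turn": [-0.117,-0.117,-0.117,-0.117,-0.117,-0.117,-0.117,0]
}}

```text
t: 2.43
tcp_pos: [0.526, 0.2374, 0.2161]
tcp_rot: [1.434, 1.088, -1.445]
ft_force: [-1.2, -0.1, -0.8]
gripper_width: 0.0857
```

```bash
cat > look.py <<'E'
import sys
from h import *; from bench import bot
n=sys.argv[1]
s=bot.read_state();pos,M=tool(s);c=bot.calibration("wrist");p,d=bot.capture("wrist");cv2.imwrite(f"pics/{n}.png",p);np.save(n+".npy",d)
np.save(n+"_c.npy",c,allow_pickle=True)
print("t",s["t"],"tcp",pos.round(4),"jaw",jawang(M).round(2),"w",s["gripper_width"],"q",np.round(s["joint_pos"],2),"f",np.round(s["ft_force"],1))
print("cam",c["origin"].round(3))
E
python3 look.py w1
```

```text
t 2.4333 tcp [0.526  0.2374 0.2161] jaw -17.54 w 0.08565498028853165 q [ 0.4   0.37 -0.02  1.2   0.03  2.28] f [-1.2 -0.1 -0.8]
cam [0.554 0.31  0.36 ]
```

View pics/w1.png

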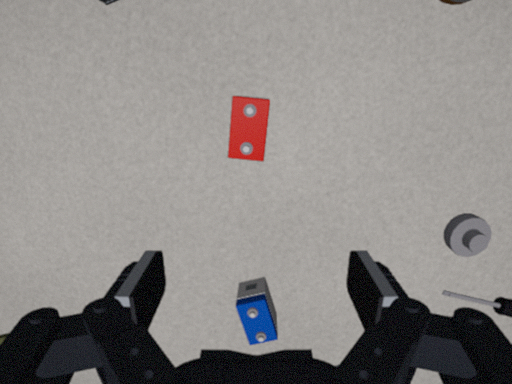

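The wrist view shows the red cap at about (249,128), roughly aligned with the jaws, and the blue one at (257,318), under the gripper body.

```bash
cat > mr.py <<'E'
import sys
from h import *; from bench import bot
n=sys.argv[1]; c=np.load(n+"_c.npy",allow_pickle=True).item(); p=cv2.imread(f"pics/{n}.png"); d=np.load(n+".npy")
m=big(mask(p,"red")); m=cv2.morphologyEx(m.astype(np.uint8),cv2.MORPH_CLOSE,np.ones((9,9)))
uv=np.argwhere(m)[:,::-1]; r=rect(c,uv,.05); P=depthpts(c,uv,d); print("red",r,"zmed",np.median(P[:,2]).round(4),"tilt of tool x",end=' ')
s=bot.read_state();pos,M=tool(s); print(M[:,0].round(4),"jaw",jawang(M).round(2))
tgt=np.array([r[0],r[1],float(sys.argv[2])]); dl=tgt-pos*1000; print("delta world",dl.round(1),"tool",(M.T@dl).round(1),"turn",np.radians(jawang(M)-(r[4]-90)).round(4))
E
python3 mr.py w1 90
```

```text
red [527.  284.5  58.4  34.3  67. ] zmed 0.0498 tilt of tool x [-0.0271  0.0262 -0.9993] jaw -17.77
delta world [   1.1   47.1 -126.1] tool [127.2  -9.1 -43.1] turn 0.0913
```

Emit:
{"api": "send_rows", "payload": {
  "fingers": [0,0,0,0,0,0,0],
  "slide": [
    [0,0,0],
    [10,-2,-9],
    [10,-2,-9],
    [10,-2,-9],
    [10,-2,-9],
    [5,0,-5],
    [0,0,0]
  ],
  "turn": [0.09,0,0,0,0,0,0]
}}

```text
t: 3.07
tcp_pos: [0.5333, 0.284, 0.165]
tcp_rot: [1.503, 1.027, -1.523]
ft_force: [0.4, 0.5, -0.1]
gripper_width: 0.0859
```

```bash
python3 look.py w2; python3 mr.py w2 90
```

```text
t 3.0667 tcp [0.5333 0.284  0.165 ] jaw -23.41 w 0.08587512245734681 q [ 0.47  0.44 -0.04  1.1   0.04  2.45] f [ 0.4  0.5 -0.1]
cam [0.569 0.353 0.308]
red [527.3 286.   60.1  34.2  67.5] zmed 0.0498 tilt of tool x [-0.0306  0.0251 -0.9992] jaw -23.42
delta world [ -5.7   2.5 -75.2] tool [75.4 -3.4  0.8] turn -0.016
```

View pics/w2.png

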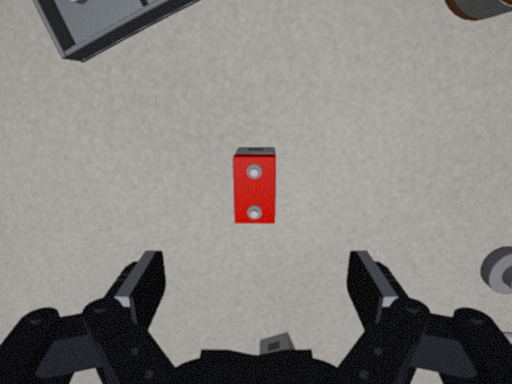

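Emit:
{"api": "send_rows", "payload": {
  "fingers": [0,0,0,0,0,0,0,0,0,0],
  "slide": [
    [15,0,0.5],
    [15,0,0.5],
    [15,0,0.5],
    [15,0,0.5],
    [15,0,0.5],
    [15,0,0.5],
    [15,0,0.5],
    [15,0,0],
    [5,0,0],
    [0,0,0]
  ],
  "turn": [-0.015,0,0,0,0,0,0,0,0,0]
}}

```text
t: 3.95
tcp_pos: [0.531, 0.284, 0.0389]
tcp_rot: [1.496, 1.034, -1.506]
ft_force: [0.7, -1.1, 1.3]
gripper_width: 0.0855
```

```bash
cat > st.py <<'E'
import sys
from h import *; from bench import bot
s=bot.read_state();pos,M=tool(s)
print("t",round(s["t"],2),"tcp",(pos*1000).round(1),"jaw",jawang(M).round(2),"w",round(s["gripper_width"]*1000,1),"f",np.round(s["ft_force"],1),"x",M[:,0].round(3))
if len(sys.argv)>3:
    t=np.array(list(map(float,sys.argv[1:4]))); print("tool delta",(M.T@(t-pos*1000)).round(1), "turn",np.radians(jawang(M)-float(sys.argv[4])).round(3))
E
python3 st.py 526.5 285 8 -22.8
```

```text
t 3.95 tcp [531.  284.   38.9] jaw -22.48 w 85.5 f [ 0.7 -1.1  1.3] x [-0.024  0.026 -0.999]
tool delta [31.  -3.6  1.3] turn 0.006
```

Emit:
{"api": "send_rows", "payload": {
  "fingers": [0,0,0,0,0],
  "slide": [
    [10,-1.5,0.5],
    [10,-1.5,0.5],
    [8,-1,0.5],
    [2,0,0],
    [0,0,0]
  ],
  "turn": [0.005,0,0,0,0]
}}

```text
t: 4.37
tcp_pos: [0.5276, 0.2858, 0.0089]
tcp_rot: [1.503, 1.03, -1.506]
ft_force: [-0.3, -0.0, -0.7]
gripper_width: 0.0853
```

```bash
python3 st.py 526.5 285 8 -22.8; python3 look.py w3
```

```text
t 4.37 tcp [527.6 285.8   8.9] jaw -22.8 w 85.3 f [-0.3 -0.  -0.7] x [-0.02   0.028 -0.999]
tool delta [ 0.9 -0.7  1.1] turn -0.0
t 4.3667 tcp [0.5276 0.2858 0.0089] jaw -22.8 w 0.08527708328183194 q [ 0.48  0.56 -0.29  0.73  0.03  2.45] f [-0.3 -0.  -0.7]
cam [0.561 0.355 0.153]
```

View pics/w3.png

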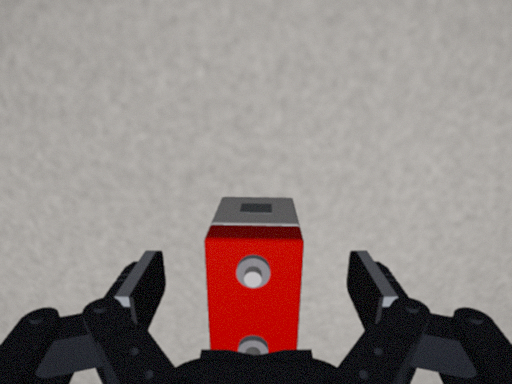

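The cartridge sits centred between the pads: cap x 206–302 and pads at x 163 and 348. Closing now.

Emit:
{"api": "send_rows", "payload": {
  "fingers": [1,1,1,1,1,1,1,1,1,1],
  "slide": [
    [0,0,0],
    [0,0,0],
    [0,0,0],
    [0,0,0],
    [0,0,0],
    [0,0,0],
    [0,0,0],
    [0,0,0],
    [0,0,0],
    [0,0,0]
  ],
  "turn": [0,0,0,0,0,0,0,0,0,0],
  "force": 60
}}

```text
t: 5.25
tcp_pos: [0.5287, 0.2863, 0.0105]
tcp_rot: [1.506, 1.03, -1.503]
ft_force: [-0.1, 0.0, 0.2]
gripper_width: 0.0355
```

```bash
python3 st.py; python3 look.py w4
```

```text
t 5.25 tcp [528.7 286.3  10.5] jaw -22.8 w 35.5 f [-0.1  0.   0.2] x [-0.018  0.029 -0.999]
t 5.25 tcp [0.5287 0.2863 0.0105] jaw -22.8 w 0.035501475563597076 q [ 0.48  0.56 -0.28  0.73  0.03  2.45] f [-0.1  0.   0.2]
cam [0.562 0.356 0.154]
```

View pics/w4.png

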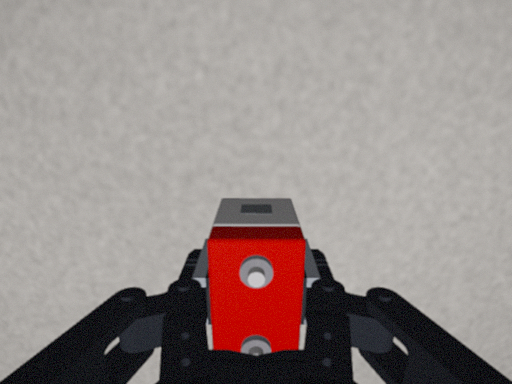

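Emit:
{"api": "send_rows", "payload": {
  "fingers": [1,1,1,1,1,1,1,1,1,1,1,1],
  "slide": [
    [-8,0,0],
    [-15,0,0],
    [-20,0,0],
    [-20,0,0],
    [-20,0,0],
    [-20,0,0],
    [-8,0,0],
    [0,0,0],
    [0,0,0],
    [0,0,0],
    [0,0,0],
    [0,0,0]
  ],
  "turn": [0,0,0,0,0,0,-0.1,-0.1,-0.1,-0.1,-0.08,0]
}}

```text
t: 6.3
tcp_pos: [0.5296, 0.2819, 0.1325]
tcp_rot: [1.145, 1.29, -1.129]
ft_force: [0.1, 0.0, -2.2]
gripper_width: 0.0351
```

```bash
python3 st.py 552.4 -98.9 112 5.3
```

```text
t 6.3 tcp [529.6 281.9 132.5] jaw 6.01 w 35.1 f [ 0.1  0.  -2.2] x [-0.018  0.028 -0.999]
tool delta [  9.2 -16.9 381.6] turn 0.012
```

Emit:
{"api": "send_rows", "payload": {
  "fingers": [1,1,1,1,1,1,1,1,1,1,1,1],
  "slide": [
    [0,-1,12],
    [0,-1,20],
    [0,-1,25],
    [0,-1,25],
    [0,-1,25],
    [0,-1,25],
    [0,-1,25],
    [0,-1,25],
    [0,-1,25],
    [0,-1,25],
    [0,-1,25],
    [0,-1,25]
  ],
  "turn": [0.012,0,0,0,0,0,0,0,0,0,0,0]
}}

```text
t: 7.3
tcp_pos: [0.5364, -0.0159, 0.1258]
tcp_rot: [1.171, 1.273, -1.16]
ft_force: [-0.4, -0.3, -1.1]
gripper_width: 0.0356
```

```bash
python3 st.py 552.4 -98.9 112 5.3
```

```text
t 7.3 tcp [536.4 -15.9 125.8] jaw 3.86 w 35.6 f [-0.4 -0.3 -1.1] x [-0.018  0.026 -0.999]
tool delta [11.3 10.6 84.3] turn -0.025
```

Emit:
{"api": "send_rows", "payload": {
  "fingers": [1,1,1,1,1,1,1],
  "slide": [
    [0,2,20],
    [0,2,20],
    [0,2,18],
    [0,2,12],
    [0,2,5],
    [0,0,0],
    [0,0,0]
  ],
  "turn": [-0.02,-0.005,0,0,0,0,0]
}}

```text
t: 7.88
tcp_pos: [0.5479, -0.1029, 0.1239]
tcp_rot: [1.166, 1.274, -1.162]
ft_force: [0.8, -0.1, -2.5]
gripper_width: 0.0357
```

```bash
python3 st.py 552.4 -98.9 60 5.3; python3 look.py w5
python3 - <<'E'
from h import *; from bench import bot
p,d=bot.capture("top");cv2.imwrite("pics/top1.png",p);np.save("top1.npy",d)
p,d=bot.capture("scene");cv2.imwrite("pics/scene1.png",p[180:350,60:300].repeat(3,0).repeat(3,1))
E
```

```text
t 7.88 tcp [ 547.9 -102.9  123.9] jaw 3.95 w 35.7 f [ 0.8 -0.1 -2.5] x [-0.021  0.023 -0.999]
tool delta [63.9  6.  -2.1] turn -0.024
t 7.8833 tcp [ 0.5479 -0.1029  0.1239] jaw 3.95 w 0.035674463793447325 q [-0.2   0.4  -0.22  0.97  0.02  1.31] f [ 0.8 -0.1 -2.5]
cam [ 0.545 -0.027  0.268]
```

View pics/w5.png

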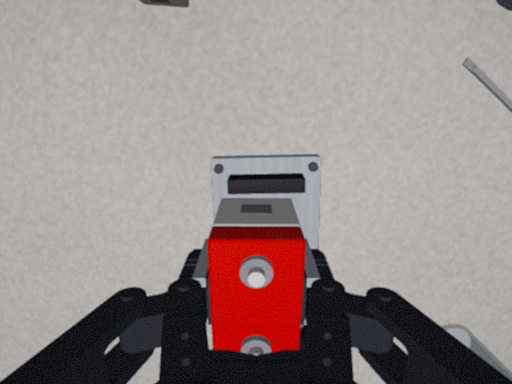

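View pics/scene1.png

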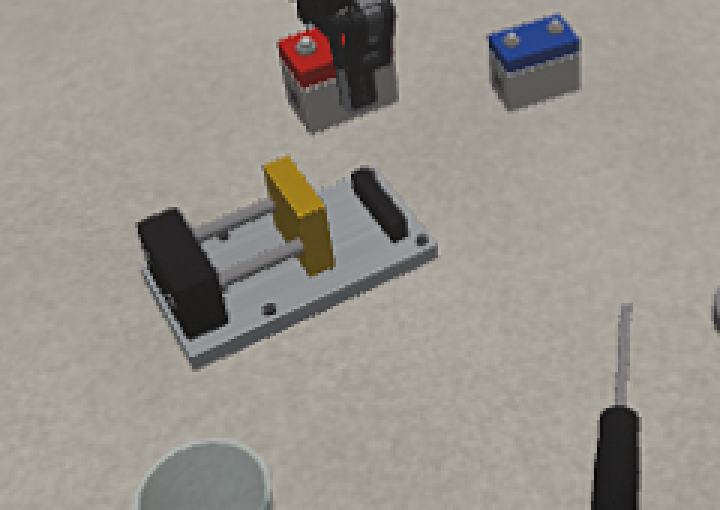

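View pics/top1.png

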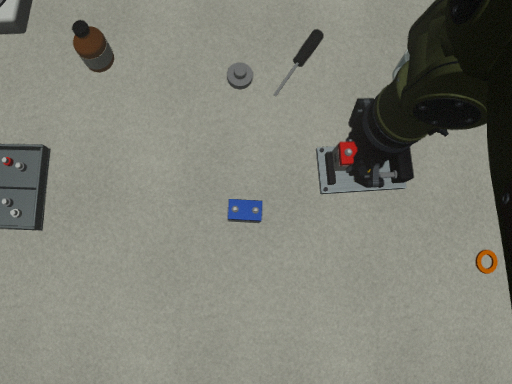

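The wrist view shows the stop at about (266,183) ahead of the held cartridge, whose cap edge is at row 228–238. The cartridge is level in the scene view. I'll measure the stop and the cap edge in this same view.

```bash
cat > ms.py <<'E'
import sys
from h import *; from bench import bot
n=sys.argv[1]; c=np.load(n+"_c.npy",allow_pickle=True).item(); p=cv2.imread(f"pics/{n}.png"); d=np.load(n+".npy")
s=bot.read_state();pos,M=tool(s)
e=np.array([np.cos(np.radians(-84.7)),np.sin(np.radians(-84.7))]); f=np.array([-e[1],e[0]])
# stop from depth
yy,xx=np.mgrid[60:384,190:340]; uv=np.c_[xx.ravel(),yy.ravel()]; P=depthpts(c,uv,d)
t=(P[:,2]>.0265)&(P[:,2]<.039); m=np.zeros((384,512),np.uint8); m[uv[t,1],uv[t,0]]=1; b=big(m); u=np.argwhere(b)[:,::-1]
print("stop px",u.min(0),u.max(0),"rect",rect(c,u,.033),b.sum())
g=cv2.cvtColor(p,cv2.COLOR_BGR2GRAY)
# cap: red mask points at cap top
m=big(mask(p,"red")); uv=np.argwhere(m)[:,::-1]; P=depthpts(c,uv,d); zt=np.median(P[:,2]); 
ct=np.abs(P[:,2]-zt)<.003; Q=plane(c,uv[ct],pos[2]+.0395)[:,:2]*1000
print("cap z by depth",zt.round(4),"expect",(pos[2]+.0395).round(4))
rel=Q-pos[:2]*1000; z=rel@M[:2,2]; y=rel@M[:2,1]
print("cap extents in tool z: back edge",np.percentile(z,[.5,2]).round(1)," y",np.percentile(y,[1,99]).round(1))
E
python3 ms.py w5
```

```text
stop px [227 176] [304 194] rect [552.5 -91.2  59.2  13.4   5.9] 1284
cap z by depth 0.1635 expect 0.1634
cap extents in tool z: back edge [-27.4 -26.7]  y [-16.8  18. ]
```

Emit:
{"api": "send_rows", "payload": {
  "fingers": [1,1,1,1,1,1,1,1],
  "slide": [
    [0,3,-1],
    [10,1.5,-1],
    [15,0.5,-0.5],
    [15,0.5,0],
    [15,0.5,0],
    [8,0,0],
    [3,0,0],
    [0,0,0]
  ],
  "turn": [-0.02,-0.005,0,0,0,0,0,0]
}}

```text
t: 8.7
tcp_pos: [0.5538, -0.091, 0.0533]
tcp_rot: [1.138, 1.291, -1.13]
ft_force: [-0.2, -0.9, -1.3]
gripper_width: 0.0353
```

```bash
python3 st.py 552.4 -99.7 50 5.4; python3 look.py w6; python3 ms.py w6
```

```text
t 8.7 tcp [553.8 -91.   53.3] jaw 6.22 w 35.3 f [-0.2 -0.9 -1.3] x [-0.02   0.024 -1.   ]
tool delta [ 3.2 -2.3  8.5] turn 0.014
t 8.7 tcp [ 0.5538 -0.091   0.0533] jaw 6.22 w 0.03530634977622089 q [-0.17  0.47 -0.32  0.81  0.02  1.29] f [-0.2 -0.9 -1.3]
cam [ 0.548 -0.015  0.198]
stop px [202 224] [211 244] rect [524.5 -91.9  13.5   4.2  76.9] 121
cap z by depth 0.0929 expect 0.0932
cap extents in tool z: back edge [-28.4 -27.8]  y [-16.9  17.9]
```

View pics/w6.png

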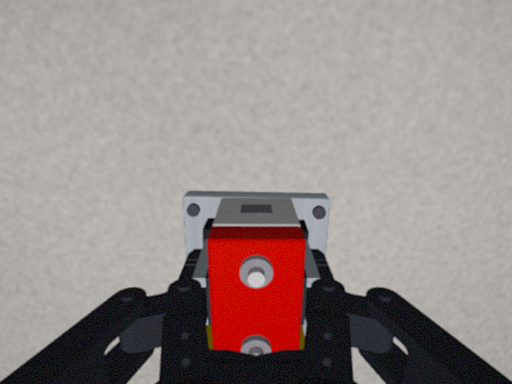

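Emit:
{"api": "send_rows", "payload": {
  "fingers": [1,1,1,1,1,1],
  "slide": [
    [2,-1,3],
    [2,-1,5],
    [0,-0.5,8],
    [0,0,8],
    [0,0,6],
    [0,0,0]
  ],
  "turn": [0.012,0,0,0,0,0],
  "force": 80
}}

```text
t: 9.25
tcp_pos: [0.5553, -0.1191, 0.0509]
tcp_rot: [1.156, 1.292, -1.13]
ft_force: [1.1, 5.8, -1.4]
gripper_width: 0.0351
```

```bash
python3 st.py 555 -128 49 5.4
```

```text
t 9.25 tcp [ 555.3 -119.1   50.9] jaw 5.63 w 35.1 f [ 1.1  5.8 -1.4] x [-0.017  0.036 -0.999]
tool delta [ 1.6 -1.1  8.9] turn 0.004
```

Emit:
{"api": "send_rows", "payload": {
  "fingers": [1,1,1,1,1],
  "slide": [
    [0,-0.5,5],
    [0,-0.5,5],
    [0,0,3],
    [0,0,1],
    [0,0,1]
  ],
  "turn": [0,0,0,0,0]
}}

```text
t: 9.67
tcp_pos: [0.5561, -0.1272, 0.0516]
tcp_rot: [1.172, 1.306, -1.114]
ft_force: [0.3, 7.1, -1.7]
gripper_width: 0.0353
```

```bash
python3 st.py 555 -128 49 5.4; python3 look.py w7; python3 ms.py w7;python3 - <<'E'
from h import *; from bench import bot
p,d=bot.capture("scene");cv2.imwrite("pics/scene2.png",p[180:320,80:280].repeat(4,0).repeat(4,1))
E
```

```text
t 9.67 tcp [ 556.1 -127.2   51.6] jaw 5.77 w 35.3 f [ 0.3  7.1 -1.7] x [-0.014  0.058 -0.998]
tool delta [ 2.6 -1.1  0.9] turn 0.006
t 9.6667 tcp [ 0.5561 -0.1272  0.0516] jaw 5.77 w 0.03532103250454047 q [-0.25  0.49 -0.29  0.82  0.05  1.22] f [ 0.3  7.1 -1.7]
cam [ 0.55  -0.056  0.198]
stop px [201 165] [313 189] rect [552.9 -91.4  59.6  12.9   5.1] 2643
cap z by depth 0.0912 expect 0.0911
cap extents in tool z: back edge [-26.9 -26.2]  y [-17.1  17.7]
```

View pics/scene2.png

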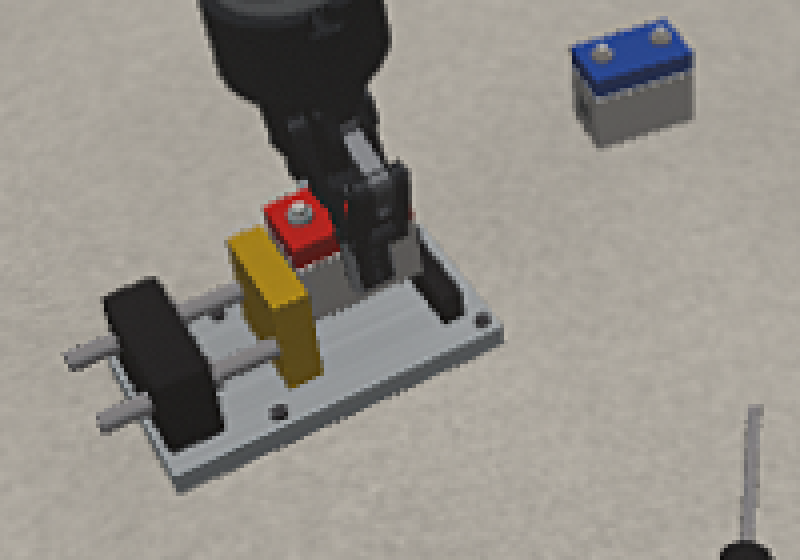

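View pics/w7.png

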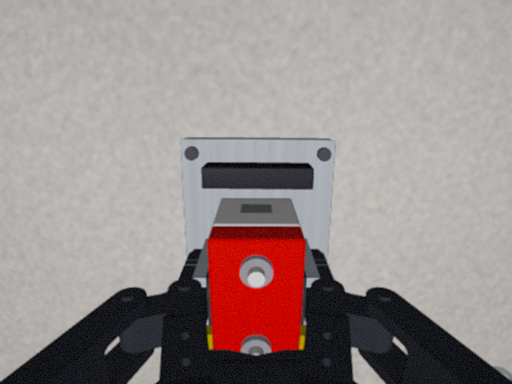

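Emit:
{"api": "send_rows", "payload": {
  "fingers": [1,1,1,1,1],
  "slide": [
    [0,-0.5,5],
    [0,-0.5,4],
    [7,0,1.5],
    [7,0,1.5],
    [2,0,1]
  ],
  "turn": [0,0,0,0,0]
}}

```text
t: 10.18
tcp_pos: [0.5578, -0.1305, 0.0389]
tcp_rot: [1.188, 1.318, -1.095]
ft_force: [-1.7, 8.0, 4.0]
gripper_width: 0.035
```

```bash
python3 st.py 555 -130 25 5.4; python3 look.py w8; python3 ms.py w8
```

```text
t 10.18 tcp [ 557.8 -130.5   38.9] jaw 5.97 w 35.0 f [-1.7  8.   4. ] x [-0.008  0.08  -0.997]
tool delta [13.9 -2.7  0.4] turn 0.01
t 10.1833 tcp [ 0.5578 -0.1305  0.0389] jaw 5.97 w 0.034978089566281345 q [-0.27  0.5  -0.3   0.8   0.08  1.19] f [-1.7  8.   4. ]
cam [ 0.551 -0.063  0.187]
stop px [193 163] [315 188] rect [552.8 -91.5  59.7  12.5   6. ] 3067
cap z by depth 0.0785 expect 0.0784
cap extents in tool z: back edge [-26.1 -25.3]  y [-17.5  17.4]
```

View pics/w8.png

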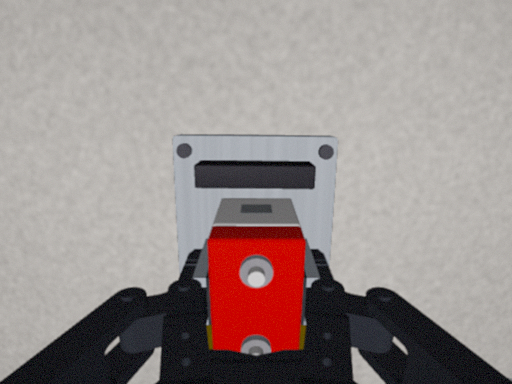

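Emit:
{"api": "send_rows", "payload": {
  "fingers": [1,1,1],
  "slide": [
    [6,-0.5,1],
    [6,-0.5,1],
    [3,0,0.5]
  ],
  "turn": [0.01,0,0]
}}

```text
t: 10.48
tcp_pos: [0.5584, -0.1276, 0.0271]
tcp_rot: [1.204, 1.319, -1.092]
ft_force: [-3.6, 5.8, 15.6]
gripper_width: 0.035
```

```bash
python3 st.py 555 -130 25 5.4
python3 - <<'E'
from h import *; from bench import bot
p,d=bot.capture("scene");cv2.imwrite("pics/scene3.png",p[180:320,80:280].repeat(4,0).repeat(4,1))
E
```

```text
t 10.48 tcp [ 558.4 -127.6   27.1] jaw 5.49 w 35.0 f [-3.6  5.8 15.6] x [-0.003  0.091 -0.996]
tool delta [ 1.9 -3.6  2.3] turn 0.002
```

View pics/scene3.png

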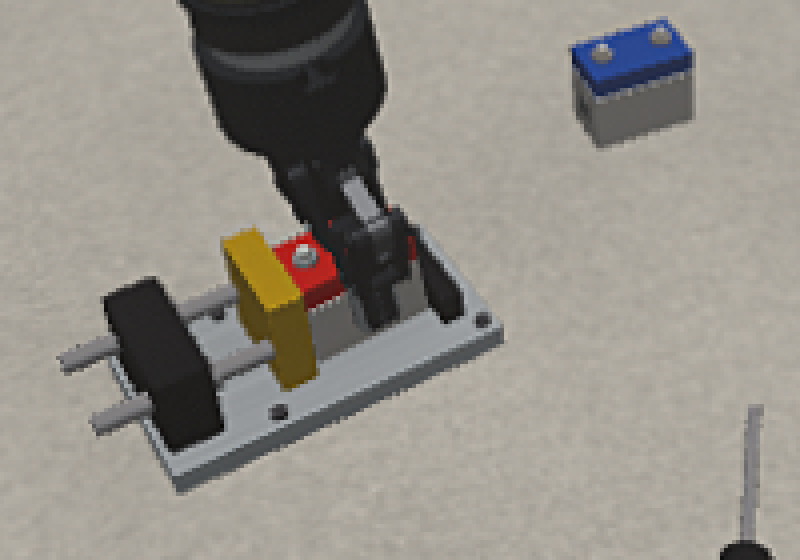

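The cartridge is on the floor (upward force about 16 N), between the stop and the carriage, which is pressed back. Releasing.

Emit:
{"api": "send_rows", "payload": {
  "fingers": [0,0,0,0,0,0,0,0,0,0],
  "slide": [
    [0,0,0],
    [0,0,0],
    [0,0,0],
    [0,0,0],
    [0,0,0],
    [0,0,0],
    [0,0,0],
    [0,0,0],
    [0,0,0],
    [0,0,0]
  ],
  "turn": [0,0,0,0,0,0,0,0,0,0]
}}

```text
t: 11.37
tcp_pos: [0.5614, -0.1331, 0.03]
tcp_rot: [1.204, 1.307, -1.094]
ft_force: [-0.1, 0.3, -0.2]
gripper_width: 0.0853
```

```bash
python3 st.py 555 -130 25 5.4; python3 look.py w9
python3 - <<'E'
from h import *; from bench import bot
p,d=bot.capture("scene");cv2.imwrite("pics/scene4.png",p[180:320,80:280].repeat(4,0).repeat(4,1))
E
```

```text
t 11.37 tcp [ 561.4 -133.1   30. ] jaw 5.3 w 85.3 f [-0.1  0.3 -0.2] x [ 0.004  0.083 -0.997]
tool delta [ 5.2 -6.2 -3.3] turn -0.002
t 11.3667 tcp [ 0.5614 -0.1331  0.03  ] jaw 5.3 w 0.08525555204386268 q [-0.28  0.51 -0.31  0.77  0.08  1.2 ] f [-0.1  0.3 -0.2]
cam [ 0.553 -0.066  0.178]
```

View pics/scene4.png

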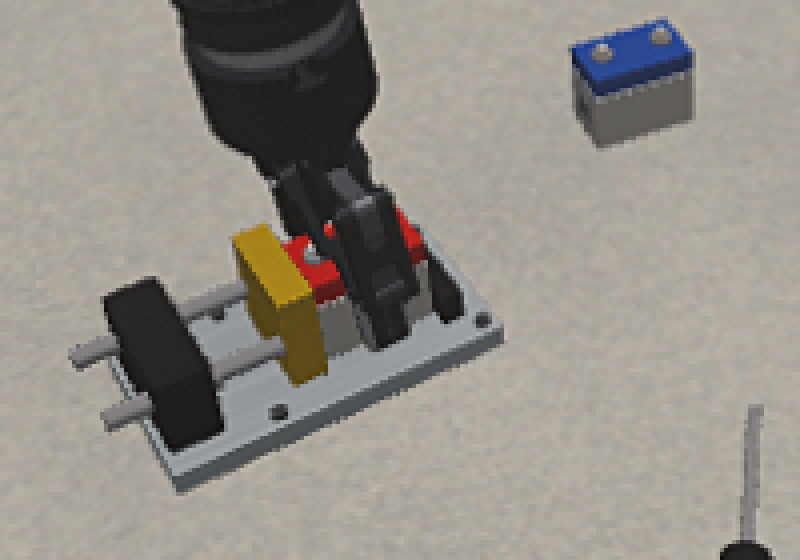

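View pics/w9.png

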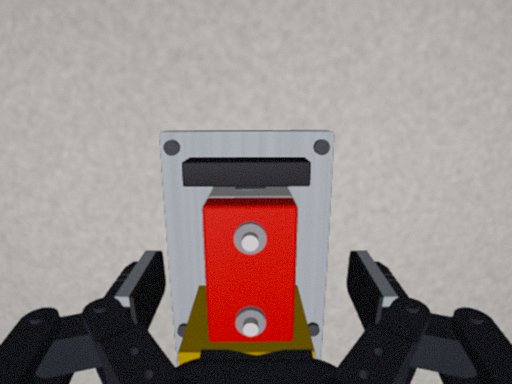

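Emit:
{"api": "send_rows", "payload": {
  "fingers": [0,0,0,0,0,0,0,0,0,0],
  "slide": [
    [-8,0,-0.5],
    [-15,0,-1],
    [-20,0,-1],
    [-20,0,-1],
    [-20,0,-1],
    [-20,0,-1],
    [-20,0,-1],
    [0,0,-20],
    [0,0,-20],
    [0,0,0]
  ],
  "turn": [0,0,0,0,0,0,0,0,0,0]
}}

```text
t: 12.3
tcp_pos: [0.5561, -0.0967, 0.1672]
tcp_rot: [1.206, 1.305, -1.095]
ft_force: [0.1, 0.3, -0.6]
gripper_width: 0.0854
```

```bash
python3 st.py; python3 look.py w10
python3 - <<'E'
from h import *; from bench import bot
c=np.load("w10_c.npy",allow_pickle=True).item(); p=cv2.imread("pics/w10.png"); d=np.load("w10.npy")
m=big(mask(p,"red")); m=cv2.morphologyEx(m.astype(np.uint8),cv2.MORPH_CLOSE,np.ones((9,9))); uv=np.argwhere(m)[:,::-1]
P=depthpts(c,uv,d); t=np.abs(P[:,2]-.065)<.004; print("red",rect(c,uv[t],.065),np.median(P[:,2]))
A=np.c_[P[t,:2],np.ones(t.sum())]; print("slopes",np.linalg.lstsq(A,P[t,2],rcond=None)[0].round(3))
yy,xx=np.mgrid[0:384,0:512]; uv=np.c_[xx.ravel(),yy.ravel()]; P=depthpts(c,uv,d)
near=(abs(P[:,0]-.552)<.06)&(abs(P[:,1]+.091)<.03)
t=near&(P[:,2]>.0265)&(P[:,2]<.039); m=np.zeros((384,512),np.uint8); m[uv[t,1],uv[t,0]]=1; b=big(m); u=np.argwhere(b)[:,::-1]; print("stop",rect(c,u,.033),b.sum())
y=big(mask(p,"yellow")); u=np.argwhere(y)[:,::-1]; Q=depthpts(c,u,d); k=Q[:,2]>.067; print("yellow",rect(c,u[k],.071),k.sum())
p,d=bot.capture("top");cv2.imwrite("pics/top2.png",p)
ct=bot.calibration("top"); print("blue",rect(ct,np.argwhere(big(mask(p,"blue")))[:,::-1],.05))
p,d=bot.capture("scene");cv2.imwrite("pics/scene5.png",p[180:320,80:280].repeat(4,0).repeat(4,1))
E
```

```text
t 12.3 tcp [556.1 -96.7 167.2] jaw 5.18 w 85.4 f [ 0.1  0.3 -0.6] x [ 0.005  0.083 -0.997]
t 12.3 tcp [ 0.5561 -0.0967  0.1672] jaw 5.18 w 0.08539889076185468 q [-0.22  0.37 -0.15  1.06  0.08  1.26] f [ 0.1  0.3 -0.6]
cam [ 0.548 -0.03   0.316]
red [ 558.2 -126.5   59.6   35.    95. ] 0.0647876316989871
slopes [-0.004 -0.007  0.066]
stop [552.6 -92.6  59.1  14.8   5.1] 995
yellow [ 559.5 -162.    54.9   27.     2.9] 1307
blue [466.1  67.4  57.6  34.9  88.2]
```

View pics/w10.png

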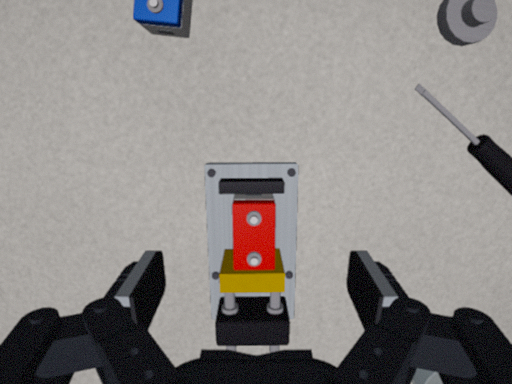

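View pics/scene5.png

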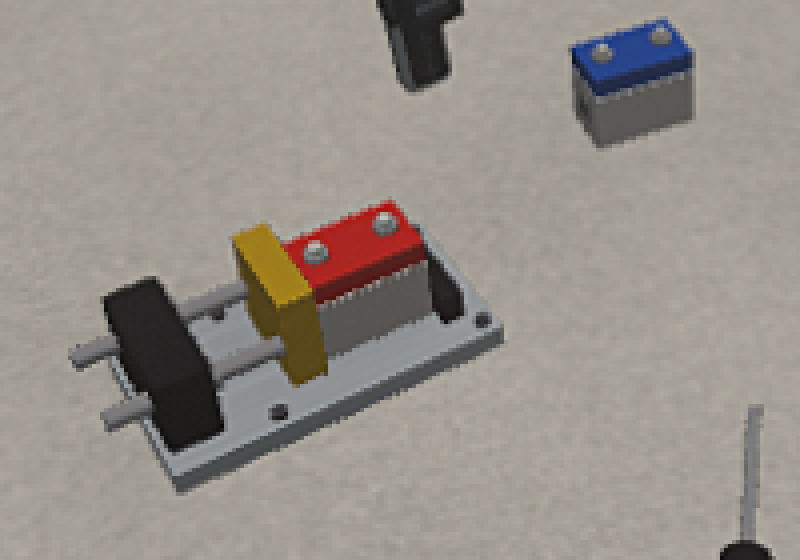

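```bash
python3 -c "
from bench import bot
print(bot.job_done())"
```

```text
the job is handed in; nothing more can be done
None
```

The red cartridge is loaded in the holder: it stands flat on the floor, clamped between the black stop and the yellow carriage. I gripped it across its 36 mm sides, pushed the carriage back with its end face, lowered it to the floor, let go and backed the arm away. I handed the job in at about 12.5 s; it reports no verdict.

**Last checks, from the wrist and top cameras after backing off:**
- **Place:** the cartridge centre is within about 1 mm of its place against the stop and about 3 mm off the middle line.
- **Upright and aligned:** the cap top is at z 64.8 mm (65 expected), level to under 0.5°. Its long axis is within about 0.5° of the holder's.
- **Carriage:** it looks closed on the cartridge. I estimated its greatest push-back at about 25 mm from tool position and spring force (7–8 N), without reading the joint itself.
- **Blue cartridge:** it has not moved; its top-view position is the same as at the start.
- **Robot:** it was clear of everything, with force readings near zero.

**Checks that disagreed or went off plan:**
- **Scene camera:** it read positions about 3 mm away from the top and wrist cameras, so I used those two.
- **Tool tilt:** the tool drifted to about 5° of tilt under the spring load. The cartridge righted itself on release.
- **Carriage outline:** the last wrist measurement of the carriage top was too deep (27 mm instead of 18), probably because it included part of the carriage's face, so I did not use it.

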